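# Push the ring cutters into their parking blocks

### The job

Put the two steel ring cutters away by pushing them along the table with the fingers, never lifting or tipping them: the big one into the wide U-shaped wooden block, the small one into the narrow block, in either order. Push each one fully home, until it touches the back of its block, and leave it standing there. Do not disturb the other things on the table.

Things in the scene. Friction and masses are not known exactly. Their poses are not given: they have to be found in the camera images.
- cutter_big: the big plain steel ring cutter: upright open ring 70 mm across (radius 35), 34 mm high, about 30 to 60 g, slides easily; origin at the centre of its underside
- cutter_small: the small plain steel ring cutter: upright open ring 52 mm across (radius 26), 34 mm high, about 30 to 60 g, slides easily; origin at the centre of its underside
- dock_wide: wide U-shaped wooden parking block, fixed to the table, 20 mm high. Origin: on the table, where the big cutter's centre is when the cutter is home. Its x axis points horizontally from the open mouth (towards the robot) into the bay, z up. Inner faces at y = +-39 mm, face of the back stop at x = +35 mm (back bar 18 mm thick), side arms 14 mm thick with round ends that reach to x = -15 mm, so the cutter stands 20 mm out of the mouth when home
- dock_narrow: narrow U-shaped wooden parking block, fixed to the table, 20 mm high. Origin: on the table, where the small cutter's centre is when the cutter is home. Its x axis points horizontally from the open mouth (towards the robot) into the bay, z up. Inner faces at y = +-30 mm, face of the back stop at x = +26 mm (back bar 18 mm thick), side arms 14 mm thick with round ends that reach to x = -10 mm, so the cutter stands 16 mm out of the mouth when home
- nozzle_0: bystander: small steel piping nozzle, a cone 27 mm wide and 40 mm high, standing between the two blocks; loose; origin at the centre of its underside
- label_roll: bystander: white roll of labels, 69 mm across, 40 mm high, at the left; loose; origin at the centre of its underside
- tape_roll: bystander: brown roll of tape, 92 mm across, 48 mm high, at the front left; loose; origin at the centre of its underside
- pastry_brush: bystander: flat pastry brush with wooden handle, 214 x 36 x 16 mm, lying at the right; loose; origin at the centre of its underside
Mind the look-alikes: they are no part of the job. What is shaped like the dock_wide but red is not meant. Leave any green look-alike of the cutter_small alone.

How it is judged:
By the outcome, as a careful person would: the job done as asked, in the order asked, and still so for the second after the job is handed in, with the robot touching nothing.
It also fails if it takes over 58 s, if anything falls off the work surface, if the arm or the gripper's body presses on something with over 40 N, if the wrist force passes 120 N, or if a joint passes its speed limit or range.

### The arm

A 6-joint arm with a two-finger parallel gripper is mounted at the origin on a cart in front of the work surface, level with it; the furniture and walls round the work are solid. World frame = base frame: x ahead of the robot, y to its left, z up, the work surface at z = 0. Lengths are in mm, angles in rad, forces in N, time in s.
With the tool pointing down it reaches from about 300 to 775 mm from the base axis. Payload 14.6 kg.
Tool frame: the origin (TCP) lies on the centre line of the jaws, within the pads' length; the fingertips stand 25 mm ahead of it and the grasp point (between the pads) lies 6 mm ahead of it; z points along the fingers, y is the direction in which the jaws open and shut (so a half turn about z gives the same grasp; the last joint's range is limited). The gripper opens to 94 mm and grips with 3 to 60 N. Pads are 16 mm wide; open, the fingers measure 119 mm over their backs; the gripper's body (75 mm by 177 mm) begins 78 mm behind the grasp point.
Start: joints at [1.033, 0.3, 1.521, -0, 1.321, -0.067], TCP at [249.476, 490.154, 230.446] pointing down, gripper open.
Joint ranges: [-3.03, 3.03], [-0.79, 2.21], [0.23, 2.52], [-1.04, 4.18], [0, 3.07], [-2.55, 2.55]. Speed limits (rad/s): [2.22, 2.22, 2.57, 3.14, 3.14, 3.14].

### API

Orientations are given as a rotation vector (axis times angle).
In Python, from workcell import ctrl, viewer gives the robot as it stands.
- The arm moves only by the tool move_arm, never from a script. Its argument "deltas" is a list of rows, each a list of 3 entries, a list of its own where there are three numbers: the shift along the tool's x, y, z in mm, then the turn, a rotation vector about the tool's x, y, z in degrees, then the opening, from -1 (shut) to 1 (fully open). A call has 1 to 12 rows; each row is the pose to reach, as a shift and turn from the pose measured when the call began, along the tool's axes at that moment; what a row does not reach only later rows make up. A row lasts 1/10 s, in which the tool goes at most 50 mm and 8.59 degrees, less where a joint would pass 70% of its speed; a pose out of reach is approached as far as the arm can. A call with a gripper value outside its range is refused whole. The fingers move at their own pace and stop on an object; "squeeze" is the grip in N (left out, the last holds). Time passes only in rows, so rows that repeat a pose let the fingers close. It gives the time, the measured TCP pose, the force and the opening at its end, in the units of the state.
- ctrl.observe(): the state, without advancing time (a new reading comes with each control period).
- viewer.snapshot(name): name is "scene" or "top"; returns a dict with "img" (400x640x3 uint8, blue, green, red), "camera_matrix" (3x3 intrinsics, pixels), "position" and "attitude" of the camera in the world. Camera axes: x right, y up, looking along -z (the intrinsics and any distortion apply to the point x, -y, -z); pixel columns grow to the right and rows downward; lengths in mm; the calibration is good to about 2 mm. A picture is of the moment at which its call begins. There is no depth.
- ctrl.job_done(): hands the job in, once; it reports no verdict.
The state is a dict: "t": time; "q": joint angles; "joint_velocities": joint speeds; "tau": joint torques, N m; "tool_pos": TCP position; "tool_rot": TCP orientation; "wrist_force": force on the tool from outside, world axes, zero at the start; "ft_torque": the same for the moment, N m; "width": opening from 0.0 (shut) to 1.0 (fully open).
Only numpy, scipy, OpenCV 4.12 (cv2) and the standard library are available. Lean on these libraries where they do the work, as an engineer would, in place of code of your own. Each camera call takes 0.05 s, during which the arm holds its last target.

## Working session

There is one attempt and no reset: what is moved stays moved. The work goes in short steps, Python scripts to look and compute and a tool call to move; the robot and the scene stay as the last step left them, time stands still between calls to the robot, and variables do not carry over. Pictures are saved under pics/ and viewed, and the job is handed in when it is done.

Besides the shell and the picture viewer there is one more tool, called after "Emit:" in YAML: its name, and indented under it one key for each argument. move_arm: Moves the arm, as the interface text tells. Its arguments: {"type":"object","properties":{"deltas":{"type":"array","items":{"type":"array"}},"squeeze":{"type":"number"}},"required":["deltas"]}

```bash
mkdir -p pics; python3 - <<'E'
from workcell import ctrl, viewer
import cv2,pickle
d={}
for n in("scene","top"):
    s=viewer.snapshot(n); d[n]=s; cv2.imwrite(f"pics/{n}0.png",s["img"]); print(n,s["camera_matrix"],s["position"],s["attitude"],[k for k in s])
pickle.dump(d,open("s0.pkl","wb"))
print(ctrl.observe())
E
```

```text
scene [[371.74351821   0.         313.97724097]
 [  0.         371.74351821 192.03738014]
 [  0.           0.           1.        ]] [ 121.4580171  -772.77270674  599.43474782] [ 0.9697714  -0.27586159 -0.510825  ] ['img', 'camera_matrix', 'position', 'attitude']
top [[363.54874214   0.         317.93421182]
 [  0.         363.54874214 199.8796231 ]
 [  0.           0.           1.        ]] [ 446.20451433  -76.78452941 1077.74318137] [ 0.10128949 -0.05515128 -1.57537829] ['img', 'camera_matrix', 'position', 'attitude']
{'t': 0.1, 'q': array([ 1.03342477e+00,  3.00397519e-01,  1.52151088e+00,  1.94023146e-05,
        1.32072538e+00, -6.65791721e-02]), 'joint_velocities': array([-1.54123285e-03, -3.11267383e-03, -3.11198812e-04, -3.28066442e-04,
        6.93907478e-05, -5.08175850e-04]), 'tau': array([ 1.16514566e-04, -5.32643545e+01, -3.53286409e+01,  7.08823744e-02,
        2.33760016e-02, -3.38906580e-05]), 'tool_pos': array([249.35492438, 489.98758365, 229.95638003]), 'tool_rot': array([-7.32639071e-01, -3.05463317e+00,  1.55245878e-03]), 'wrist_force': array([ 0.12602579,  0.43977233, -0.55735982]), 'ft_torque': array([0.00968091, 0.03214235, 0.01098755]), 'width': 0.997432720173995}
```

```bash
ls -la
```

```text
total 1516
drwxr-xr-x  3 agent agent    4096 Dec  6 19:16 .
drwxr-xr-x 23 root  root     4096 Dec  6 19:16 ..
drwxr-xr-x  2 agent agent    4096 Dec  6 19:16 pics
-rw-r--r--  1 agent agent 1536752 Dec  6 19:16 s0.pkl
```

View pics/scene0.png

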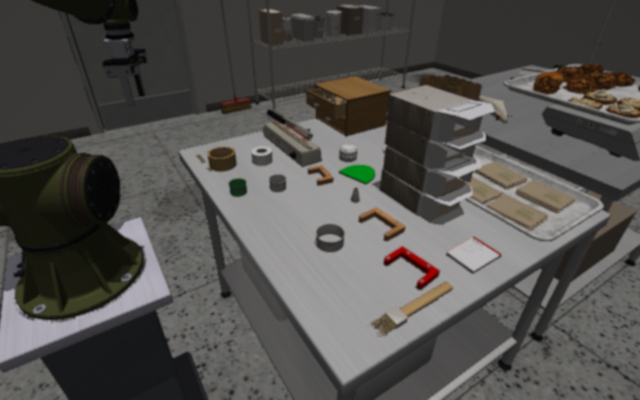

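View pics/top0.png

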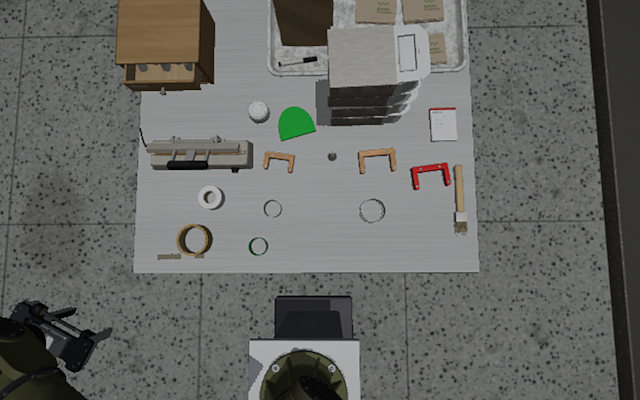

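Candidates in the top view:
- **Rings:** steel ring (372,210) is 70 mm and is the big cutter. Steel ring (273,208) is the small cutter. The green ring (258,246) is the look-alike.
- **Docks:** wooden U (377,160) is wide and wooden U (279,161) is narrow. The red U (430,175) is the look-alike.

I'll confirm in an enlarged crop.

```bash
cat > h.py <<'E'
import numpy as np, cv2
from scipy.spatial.transform import Rotation as R
def proj(s,P):
    P=np.atleast_2d(P); c=R.from_rotvec(np.ravel(s["attitude"])).inv().apply(P-s["position"])
    u=s["camera_matrix"]@np.array([c[:,0],-c[:,1],-c[:,2]]); return (u[:2]/u[2]).T
def unproj(s,uv,z):
    uv=np.atleast_2d(uv); k=np.linalg.inv(s["camera_matrix"])@np.c_[uv,np.ones(len(uv))].T
    d=R.from_rotvec(np.ravel(s["attitude"])).apply(np.c_[k[0],-k[1],-k[2]]); p=s["position"]
    t=(z-p[2])/d[:,2]; return p+t[:,None]*d
E
python3 - <<'E'
import pickle,cv2,numpy as np
from h import *
d=pickle.load(open("s0.pkl","rb"))
im=d["top"]["img"]
cv2.imwrite("pics/crop0.png",cv2.resize(im[140:260,240:440],None,fx=4,fy=4,interpolation=cv2.INTER_CUBIC))
# rectified orthographic at z=20 (dock tops), 1px=1mm ; and scene
for n,z in(("top",20),("scene",20)):
    s=d[n]
    X,Y=np.meshgrid(np.arange(560,240,-1),np.arange(220,-260,-1),indexing="ij")
    uv=proj(s,np.c_[X.ravel(),Y.ravel(),np.full(X.size,z)]).astype(np.float32).reshape(*X.shape,2)
    o=cv2.remap(s["img"],uv[...,0],uv[...,1],cv2.INTER_CUBIC)
    o=cv2.resize(o,None,fx=1.6,fy=1.6)
    cv2.imwrite(f"pics/rect_{n}0.png",o)
for nm,uv,z in[("big",(372,210),34),("small",(273,208),34),("green",(258,246),34),("wide",(377,160),20),("nar",(279,161),20)]:
    print(nm,unproj(d["top"],uv,z).round(0))
E
```

```text
big [[ 520. -201.   34.]]
small [[528.  84.  34.]]
green [[419. 126.  34.]]
wide [[ 669. -220.   20.]]
nar [[669.  69.  20.]]
```

View pics/crop0.png

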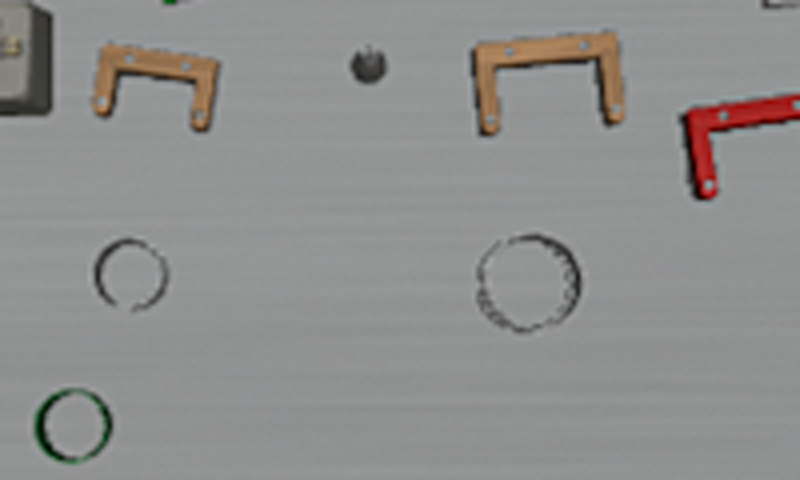

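View pics/rect_scene0.png

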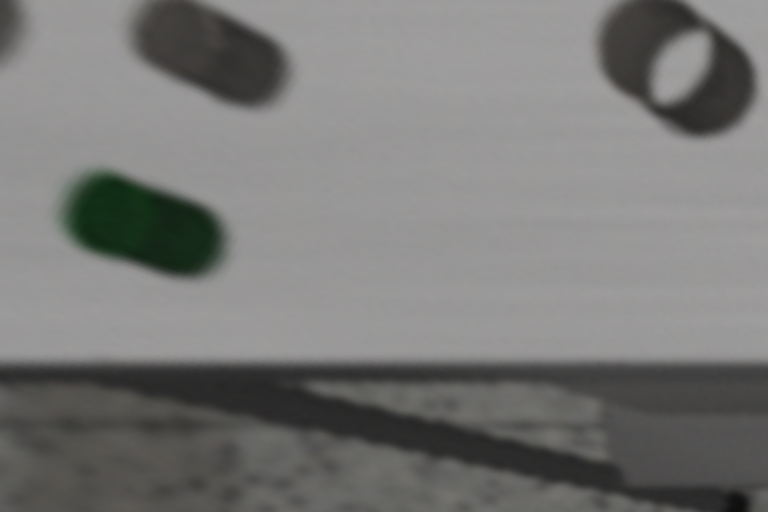

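View pics/rect_top0.png

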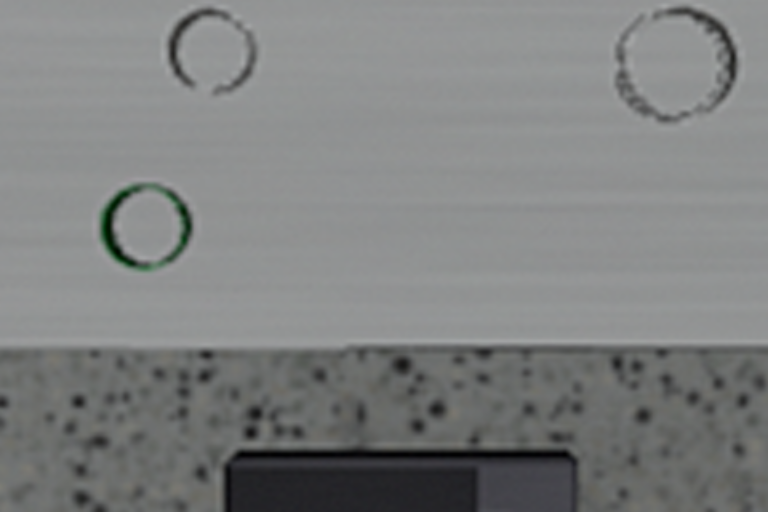

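```bash
cat > fit.py <<'E'
from h import *
from scipy.optimize import minimize
def dockparts(w):
    iy,bx,ax=(39,35,-15) if w else (30,26,-10)
    o=iy+14; P=[np.array([[bx,-o],[bx+18,-o],[bx+18,o],[bx,o]])]
    a=np.linspace(0,2*np.pi,25)
    for s in(1,-1):
        c=np.c_[ax+7+7*np.cos(a),s*(iy+7)+7*np.sin(a)]
        P.append(np.vstack([c,[[bx,s*iy],[bx,s*o]]]))
    return P
def fill(m,poly,off,k): cv2.fillConvexPoly(m,np.round(((poly-off+.5)*k-.5)*16).astype(np.int32),255,lineType=cv2.LINE_AA,shift=4)
def rend(s,kind,p,roi,k=6):
    x0,y0,x1,y1=roi; m=np.zeros(((y1-y0)*k,(x1-x0)*k),np.uint8); off=np.array([x0,y0])
    if kind in(0,1):
        c,si=np.cos(p[2]),np.sin(p[2]); Rm=np.array([[c,-si],[si,c]])
        for q in dockparts(kind==1):
            w=q@Rm.T+p[:2]
            uv=np.vstack([proj(s,np.c_[w,np.full(len(w),z)]) for z in(0,20)]).astype(np.float32)
            fill(m,cv2.convexHull(uv)[:,0],off,k)
    else:
        a=np.linspace(0,2*np.pi,73)
        for r in (kind,kind-1.5):
            w=np.c_[p[0]+r*np.cos(a),p[1]+r*np.sin(a)]
            A,B=[proj(s,np.c_[w,np.full(len(w),z)]) for z in(0,34)]
            for i in range(72): fill(m,np.array([A[i],A[i+1],B[i+1],B[i]]),off,k)
    return cv2.GaussianBlur(cv2.resize(m,(x1-x0,y1-y0),interpolation=cv2.INTER_AREA).astype(float),(0,0),1.0)
def feat(s,kind,roi):
    x0,y0,x1,y1=roi; I=s["img"][y0:y1,x0:x1].astype(float)
    f=np.clip(I[...,2]-I[...,0],0,90) if kind in(0,1) else np.clip(np.abs(np.median(I.mean(2))-I.mean(2))-6,0,70)
    return cv2.GaussianBlur(f,(0,0),.6)
def fit(views,kind,p0):
    V=[]
    for s in views:
        u,v=proj(s,[p0[0],p0[1],15])[0]; h=34 if kind in(0,1) else 30
        roi=(int(u)-h,int(v)-h,int(u)+h,int(v)+h)
        V.append((s,roi,feat(s,kind,roi)))
    cost=lambda p:-sum(np.corrcoef(f.ravel(),rend(s,kind,p,roi).ravel())[0,1] for s,roi,f in V)/len(V)
    n=len(p0); sx=np.vstack([p0]+[np.array(p0)+d for d in np.diag([9,9,.12][:n])])
    r=minimize(cost,p0,method="Nelder-Mead",options=dict(initial_simplex=sx,xatol=.05,fatol=1e-5))
    return r.x,-r.fun
E
python3 - <<'E'
import pickle
from fit import *
d=pickle.load(open("s0.pkl","rb")); T,S=d["top"],d["scene"]
for nm,k,p in[("big",35,[520,-203]),("small",26,[528,83]),("wide",1,[635,-220,.08]),("nar",0,[645,70,-.15])]:
    for vn,v in(("top",[T]),("scene",[S]),("both",[T,S])):
        x,c=fit(v,k,p); print(nm,vn,x.round(3),round(c,3))
for nm,uv,z in[("nozzle",(332,157),0),("label",(210,197),40),("brush",(460,230),10),("redL",(418,187),20),("edgeX",(310,271),0),("hole puncher R",(252,165),30),("block stack low",(330,122),0),("greenplate",(280,138),0)]:
    print(nm,unproj(T,uv,z).round(0))
E
```

```text
big top [ 520.182 -202.422] 0.943
big scene [ 520.888 -201.364] 0.988
big both [ 520.274 -202.24 ] 0.964
small top [528.173  87.89 ] 0.912
small scene [530.094  92.361] 0.584
small both [528.142  88.039] 0.744
wide top [ 6.50458e+02 -2.22816e+02  7.80000e-02] 0.948
wide scene [ 6.54858e+02 -2.14959e+02  9.20000e-02] 0.666
wide both [ 6.50991e+02 -2.21492e+02  7.90000e-02] 0.781
nar top [ 6.52922e+02  7.50860e+01 -1.60000e-01] 0.942
nar scene [ 6.57344e+02  8.47030e+01 -1.69000e-01] 0.861
nar both [ 6.53372e+02  7.63410e+01 -1.65000e-01] 0.878
nozzle [[683. -88.   0.]]
label [[561. 266.  40.]]
brush [[ 462. -457.   10.]]
redL [[ 587. -338.   20.]]
edgeX [[345. -21.   0.]]
hole puncher R [[656. 147.  30.]]
block stack low [[792. -83.   0.]]
greenplate [[744.  69.   0.]]
```

```bash
sed -i 's/h=34 if kind in(0,1) else 30/h=H if H else (34 if kind in(0,1) else 30)/; s/def fit(views,kind,p0):/def fit(views,kind,p0,H=0):/' fit.py
python3 - <<'E'
import pickle
from fit import *
d=pickle.load(open("s0.pkl","rb")); T,S=d["top"],d["scene"]
F={}
for nm,k,p,Hs in[("big",35,[520,-203],24),("small",26,[528,87],14),("wide",1,[650,-221,.08],30),("nar",0,[653,75,-.16],19)]:
    for vn,v,H in(("top",[T],0),("scene",[S],Hs)):
        x,c=fit(v,k,p,H); print(nm,vn,x.round(3),round(c,3)); F[nm,vn]=(k,x)
for vn,s,roi in(("top",T,(240,140,440,240)),("scene",S,(250,155,450,255))):
    x0,y0,x1,y1=roi; o=cv2.resize(s["img"][y0:y1,x0:x1],None,fx=4,fy=4,interpolation=cv2.INTER_CUBIC)
    for nm in("big","small","wide","nar"):
        k,x=F[nm,"top"]; m=rend(s,k,x,roi)
        c,_=cv2.findContours((cv2.resize(m,None,fx=4,fy=4)>100).astype(np.uint8),cv2.RETR_LIST,cv2.CHAIN_APPROX_NONE)
        cv2.drawContours(o,c,-1,(255,0,255),1)
    cv2.imwrite(f"pics/ov_{vn}.png",o)
E
```

```text
big top [ 520.182 -202.422] 0.943
big scene [ 520.863 -201.372] 0.987
small top [528.081  87.887] 0.912
small scene [530.035  92.379] 0.985
wide top [ 6.50458e+02 -2.22841e+02  7.90000e-02] 0.948
wide scene [ 6.54903e+02 -2.14892e+02  9.00000e-02] 0.725
nar top [ 6.52832e+02  7.50430e+01 -1.56000e-01] 0.937
nar scene [ 6.57716e+02  8.40360e+01 -1.49000e-01] 0.889
```

View pics/ov_scene.png

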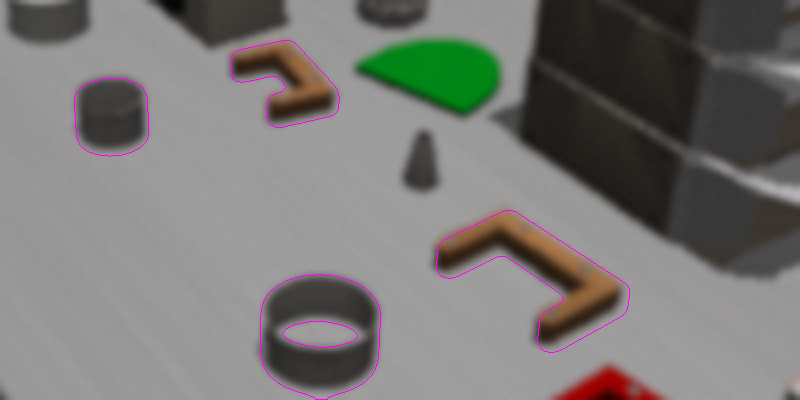

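View pics/ov_top.png

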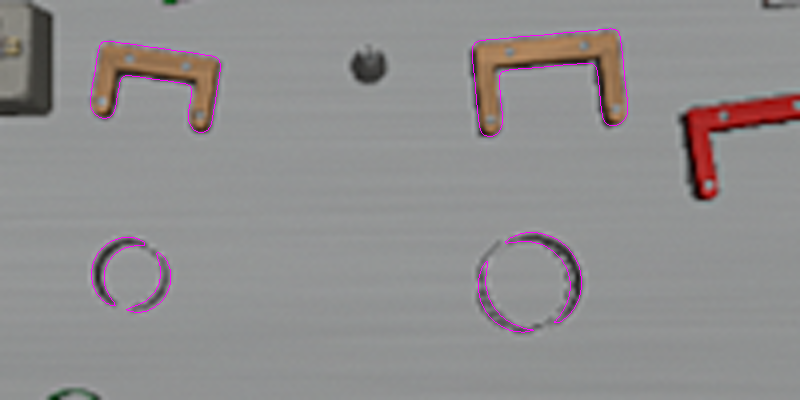

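Confirmed: the steel rings are at (372,210) and (273,208), the wooden docks at (377,160) and (279,161), and the top-view outlines match all four. My plan is to half-open the fingers so they cradle the back of each ring at two points, then push along the table.

```bash
cat > tgt.py <<'E'
import sys
from h import *
from workcell import ctrl
def st():
    o=ctrl.observe(); r=R.from_rotvec(o["tool_rot"]); x=r.apply([1,0,0]); return o,r,np.degrees(np.arctan2(x[1],x[0]))
def show(*T):  # x,y,z,push heading deg (tool x points backward)
    o,r,th=st(); print("t %.1f pos %s thx %.1f zax %s w %.3f F %s"%(o["t"],o["tool_pos"].round(1),th,r.apply([0,0,1]).round(3),o["width"],o["wrist_force"].round(1)))
    for x,y,z,h in T:
        tr=R.from_euler("z",h+180,degrees=True)*R.from_rotvec([np.pi,0,0])
        print((r.inv().apply(np.array([x,y,z])-o["tool_pos"])).round(1),np.degrees((r.inv()*tr).as_rotvec()).round(1))
E
python3 -c "
from tgt import *
show((350,150,200,-12),(450,-185,150,-12))"
```

```text
t 0.1 pos [249.4 490.  230. ] thx 153.0 zax [-0.001 -0.001 -1.   ] w 0.997 F [ 0.1  0.4 -0.6]
[-243.9 -257.3   30.2] [ -0.1  -0.  -15. ]
[-485.  -510.5   80.4] [ -0.1  -0.  -15. ]
```

Emit:
move_arm:
  deltas:
    - [[-40,-43,5],[0,0,-3],0.06]
    - [[-81,-86,10],[0,0,-6],0.06]
    - [[-122,-129,15],[0,0,-9],0.06]
    - [[-162,-172,20],[0,0,-12],0.06]
    - [[-203,-215,25],[0,0,-15],0.06]
    - [[-244,-257,30],[0,0,-15],0.06]
    - [[-284,-300,38],[0,0,-15],0.06]
    - [[-324,-342,46],[0,0,-15],0.06]
    - [[-365,-384,54],[0,0,-15],0.06]
    - [[-405,-426,62],[0,0,-15],0.06]
    - [[-445,-468,70],[0,0,-15],0.06]
    - [[-485,-510,80],[0,0,-15],0.06]

```text
t: 1.3
tool_pos: [419.4, -83.8, 166.2]
tool_rot: [-0.328, -3.124, 0.001]
wrist_force: [0.3, 0.4, -0.1]
width: 0.529
```

```bash
python3 -c "
from tgt import *
show((450,-185,150,-12))"
```

```text
t 1.3 pos [419.4 -83.8 166.2] thx 168.0 zax [-0.    -0.001 -1.   ] w 0.529 F [ 0.3  0.4 -0.1]
[-51.  -92.7  16.2] [-0.1 -0.   0. ]
```

Emit:
move_arm:
  deltas:
    - [[-20,-38,10],[0,0,0],0.06]
    - [[-40,-75,20],[0,0,0],0.06]
    - [[-51,-95,30],[0,0,0],0.06]
    - [[-51,-95,60],[0,0,0],0.06]
    - [[-51,-95,90],[0,0,0],0.06]
    - [[-51,-95,115],[0,0,0],0.06]
    - [[-51,-95,126],[0,0,0],0.06]
    - [[-51,-95,130],[0,0,0],0.06]
    - [[-51,-95,130],[0,0,0],0.06]

```text
t: 2.2
tool_pos: [449.7, -187.4, 36.6]
tool_rot: [0.328, 3.124, -0.002]
wrist_force: [0.6, 0.0, -0.2]
width: 0.53
```

```bash
cat > look.py <<'E'
import sys
from tgt import *
from workcell import viewer
n,roi=sys.argv[1],[int(a) for a in sys.argv[2].split(",")]
for c in sys.argv[3:]:
    s=viewer.snapshot(c)
    if c=="scene": x0,y0,x1,y1=250,155,450,285
    else: x0,y0,x1,y1=roi
    cv2.imwrite(f"pics/{n}_{c}.png",cv2.resize(s["img"][y0:y1,x0:x1],None,fx=4,fy=4,interpolation=cv2.INTER_CUBIC))
    import pickle; pickle.dump(s,open(f"{n}_{c}.pkl","wb"))
show()
E
python3 look.py a1 320,130,440,260 top scene
```

```text
t 2.3 pos [ 450.1 -187.6   37.3] thx 168.0 zax [ 0.001 -0.002 -1.   ] w 0.530 F [ 0.7  0.5 -0.3]
```

View pics/a1_top.png

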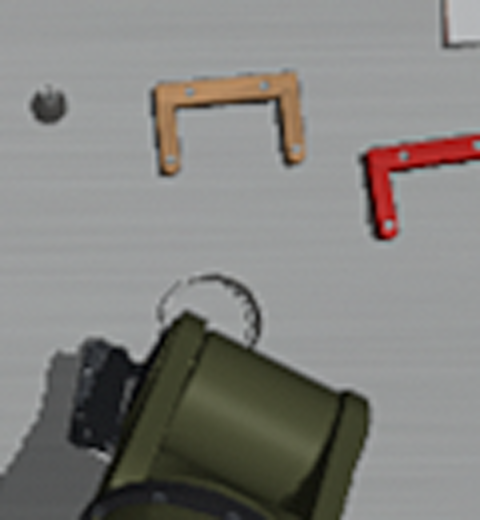

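View pics/a1_scene.png

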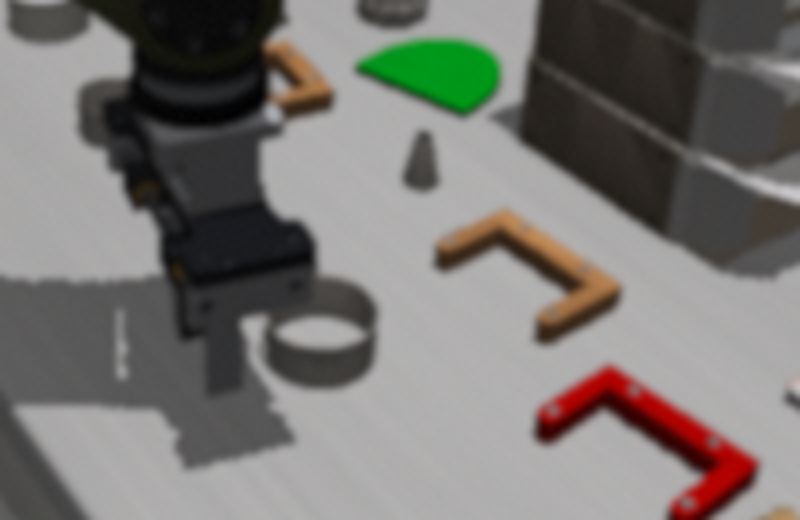

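Both views show the two fingers straddling the near side of the big ring, with clear space ahead and the tips low. Next I'll push the first leg to line it up in front of the wide dock.

```bash
python3 -c "
from tgt import *
show((488.7,-195.3,34,-12),(544.2,-221.2,34,-12))"
```

```text
t 2.3 pos [ 450.1 -187.6   37.3] thx 168.0 zax [ 0.001 -0.002 -1.   ] w 0.530 F [ 0.7  0.5 -0.3]
[-39.4   0.5   3.4] [-0.1  0.1  0. ]
[-99.  -13.3   3.5] [-0.1  0.1  0. ]
```

Emit:
move_arm:
  deltas:
    - [[-10,0,3],[0,0,0],0.06]
    - [[-20,0,3],[0,0,0],0.06]
    - [[-28,0,3],[0,0,0],0.06]
    - [[-34,0,3],[0,0,0],0.06]
    - [[-40,0,3],[0,0,0],0.06]
    - [[-48,-2,3],[0,0,0],0.06]
    - [[-57,-4,3],[0,0,0],0.06]
    - [[-66,-6,3],[0,0,0],0.06]
    - [[-75,-8,3],[0,0,0],0.06]
    - [[-84,-10,3],[0,0,0],0.06]
    - [[-92,-12,3],[0,0,0],0.06]
    - [[-97,-13,3],[0,0,0],0.06]

```text
t: 3.5
tool_pos: [542.9, -220.8, 34.4]
tool_rot: [0.328, 3.123, -0.002]
wrist_force: [-0.4, -0.3, -0.4]
width: 0.529
```

```bash
python3 look.py a2 320,130,440,260 top scene
```

```text
t 3.6 pos [ 542.7 -220.7   34.4] thx 168.0 zax [ 0.001 -0.002 -1.   ] w 0.529 F [0.7 0.2 0.1]
```

View pics/a2_top.png

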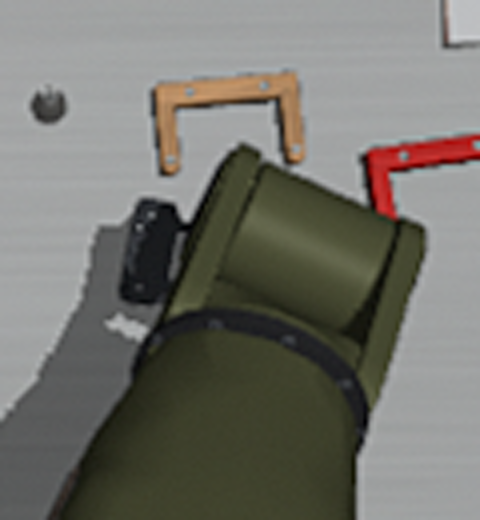

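View pics/a2_scene.png

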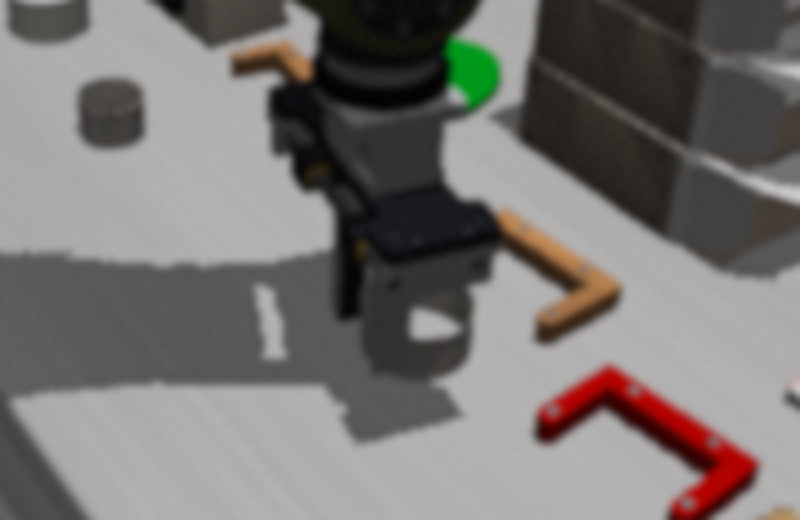

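```bash
cat > ov.py <<'E'
import sys,pickle
from fit import *
s=pickle.load(open(sys.argv[1],"rb")); roi=(250,155,450,285) if "scene" in sys.argv[1] else (250,130,450,260); x0,y0,x1,y1=roi
o=cv2.resize(s["img"][y0:y1,x0:x1],None,fx=4,fy=4,interpolation=cv2.INTER_CUBIC)
for a in sys.argv[3:]:
    v=[float(q) for q in a.split(",")]; m=rend(s,int(v[0]),v[1:],roi)
    c,_=cv2.findContours((cv2.resize(m,None,fx=4,fy=4)>110).astype(np.uint8),cv2.RETR_LIST,cv2.CHAIN_APPROX_NONE)
    cv2.drawContours(o,c,-1,(255,0,255),1)
cv2.imwrite(sys.argv[2],o)
E
python3 ov.py a2_scene.pkl pics/a2ov.png 35,574.5,-227.5 1,650.5,-222.8,.079
python3 -c "
from tgt import *
import numpy as np
C=np.array([574.5,-227.5]);D=np.array([650.5,-222.5]);
u=np.array([np.cos(.08),np.sin(.08)])
out=[]
for s,h in((-70,-6),(-60,0),(-50,4.5),(-30,4.5),(0,4.5),(1,4.5)):
    c=D+s*u; t=c-32.5*np.array([np.cos(np.radians(h)),np.sin(np.radians(h))]); out.append((*t,34,h))
show(*out)"
```

```text
t 3.6 pos [ 542.7 -220.7   34.4] thx 168.0 zax [ 0.001 -0.002 -1.   ] w 0.529 F [0.7 0.2 0.1]
[-6.4 -2.8  0.4] [-0.1  0.1 -6. ]
[-16.5  -3.3   0.4] [ -0.1   0.1 -12. ]
[-26.7  -2.9   0.5] [ -0.1   0.1 -16.5]
[-45.9   2.8   0.5] [ -0.1   0.1 -16.5]
[-74.6  11.4   0.5] [ -0.1   0.1 -16.5]
[-75.6  11.7   0.5] [ -0.1   0.1 -16.5]
```

View pics/a2ov.png

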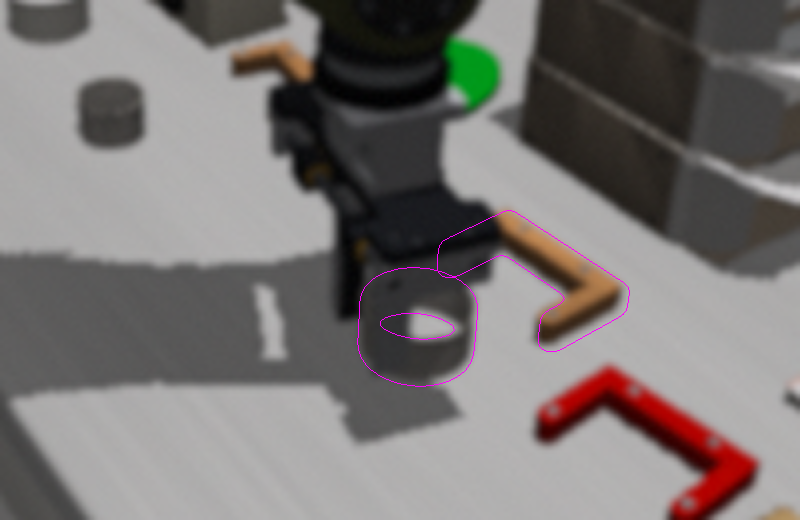

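The predicted ring outline matches the ring in the scene view (zoomed centre 418,325), so the cradle holds as computed. Now I'll turn onto the dock axis and check at the mouth.

Emit:
move_arm:
  deltas:
    - [[-3,-1,0],[0,0,-3],0.06]
    - [[-6.5,-3,0],[0,0,-6],0.06]
    - [[-11.5,-3,0],[0,0,-9],0.06]
    - [[-16.5,-3.3,0],[0,0,-12],0.06]
    - [[-21.5,-3.1,0],[0,0,-14.5],0.06]
    - [[-26.5,-2.9,0],[0,0,-16.5],0.06]
    - [[-31,-1.5,0],[0,0,-16.5],0.06]
    - [[-33,-1,0],[0,0,-16.5],0.06]

```text
t: 4.4
tool_pos: [575.0, -228.4, 34.4]
tool_rot: [-0.122, 3.138, -0.003]
wrist_force: [-0.1, -0.3, -0.1]
width: 0.531
```

```bash
python3 look.py a3 320,130,440,260 top scene; python3 -c "
from tgt import *
o,r,th=st();h=np.radians(th-180);t=o['tool_pos'];print(t[:2]+32.5*np.array([np.cos(h),np.sin(h)]))"
```

```text
t 4.5 pos [ 574.9 -228.4   34.4] thx -175.5 zax [ 0.001 -0.002 -1.   ] w 0.530 F [ 0.6  0.6 -1. ]
[ 607.27618984 -225.82891605]
```

View pics/a3_scene.png

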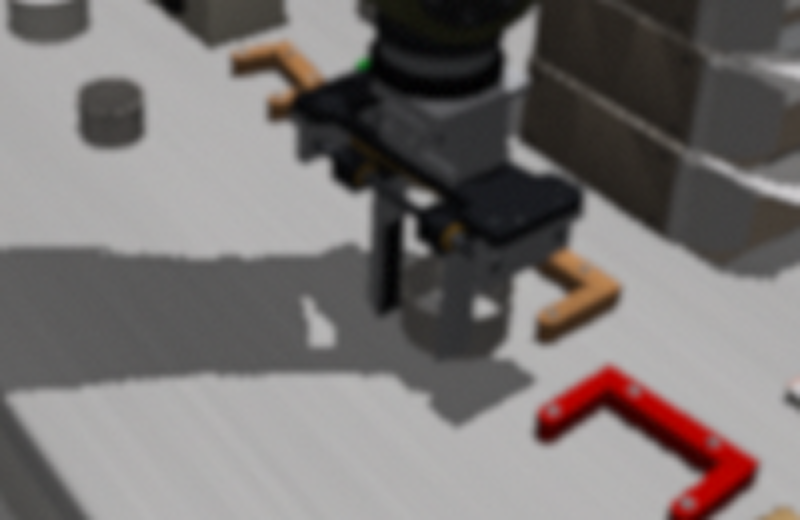

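View pics/a3_top.png

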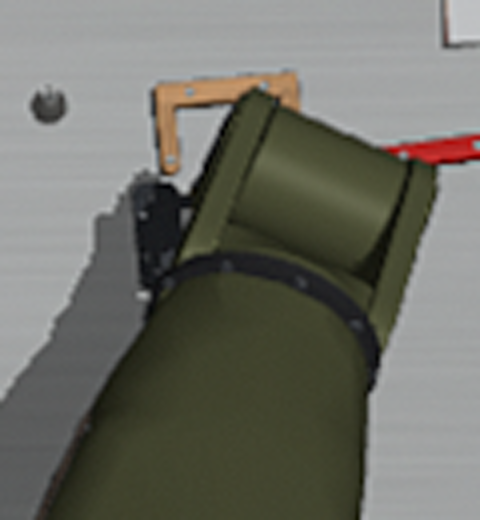

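Emit:
move_arm:
  deltas:
    - [[-4,0,0],[0,0,0],0.06]
    - [[-9,0,0],[0,0,0],0.06]
    - [[-14,0,0],[0,0,0],0.06]
    - [[-19,0,0],[0,0,0],0.06]
    - [[-24,0,0],[0,0,0],0.06]
    - [[-29,0,0],[0,0,0],0.06]
    - [[-33,0,0],[0,0,0],0.06]
    - [[-36,0,0],[0,0,0],0.06]
    - [[-38,0,0],[0,0,0],0.06]
    - [[-39,0,0],[0,0,0],0.06]

```text
t: 5.5
tool_pos: [613.9, -225.3, 34.4]
tool_rot: [-0.123, 3.138, -0.003]
wrist_force: [-0.3, 0.7, -0.4]
width: 0.53
```

```bash
python3 look.py a4 320,130,440,260 scene
```

```text
t 5.5 pos [ 613.9 -225.3   34.4] thx -175.5 zax [ 0.001 -0.002 -1.   ] w 0.529 F [-0.4 -0.1 -1. ]
```

View pics/a4_scene.png

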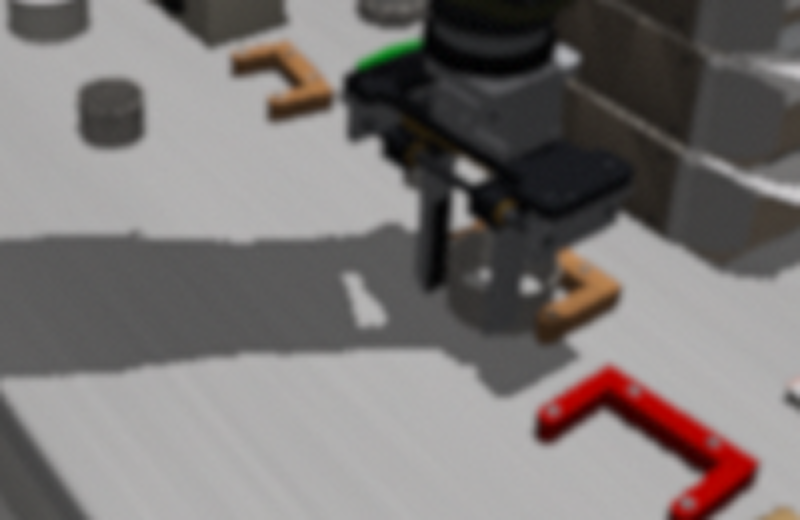

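The ring is inside the wide dock's arms and no force shows yet. I'll inch it home and watch for contact.

Emit:
move_arm:
  deltas:
    - [[-1.5,0,0],[0,0,0],0.06]
    - [[-3,0,0],[0,0,0],0.06]
    - [[-4,0,0],[0,0,0],0.06]
    - [[-4,0,0],[0,0,0],0.06]

```text
t: 5.95
tool_pos: [618.0, -225.0, 34.4]
tool_rot: [-0.123, 3.138, -0.003]
wrist_force: [0.2, -0.3, 0.4]
width: 0.532
```

Emit:
move_arm:
  deltas:
    - [[-1,0,0],[0,0,0],0.06]
    - [[-2,0,0],[0,0,0],0.06]
    - [[-2,0,0],[0,0,0],0.06]

```text
t: 6.25
tool_pos: [618.9, -224.8, 34.2]
tool_rot: [0.123, -3.138, 0.002]
wrist_force: [-9.6, 0.5, 5.4]
width: 0.536
```

The wrist force jumped to −9.6 N in x and the tool stalled at x=618.9, so the big ring is home against the back. That agrees with the dock fit (651.3 against 650.5). Backing straight out.

Emit:
move_arm:
  deltas:
    - [[3,0,0],[0,0,0],0.06]
    - [[10,0,0],[0,0,0],0.06]
    - [[22,0,0],[0,0,0],0.06]
    - [[36,0,0],[0,0,0],0.06]
    - [[48,0,0],[0,0,0],0.06]
    - [[50,0,-25],[0,0,0],0.06]
    - [[52,0,-60],[0,0,0],0.06]
    - [[70,30,-100],[0,0,0],0.06]
    - [[90,60,-116],[0,0,0],0.06]
    - [[110,100,-116],[0,0,0],0.06]
    - [[125,140,-116],[0,0,0],0.06]

```text
t: 7.35
tool_pos: [482.1, -94.0, 150.9]
tool_rot: [-0.121, 3.139, -0.002]
wrist_force: [0.9, -0.3, -0.6]
width: 0.531
```

```bash
python3 look.py a5 320,130,440,260 top scene;python3 -c "
from tgt import *
show((476,91,150,-2),(476,91,34,-2))"; python3 - <<'E'
import pickle
from fit import *
print(fit([pickle.load(open('a5_top.pkl','rb'))],26,[528,88]))
E
```

```text
t 7.5 pos [481.7 -91.9 150.7] thx -175.4 zax [-0.001 -0.001 -1.   ] w 0.530 F [-0.9  0.2 -0.6]
t 7.5 pos [481.7 -91.9 150.7] thx -175.4 zax [-0.001 -0.001 -1.   ] w 0.530 F [-0.9  0.2 -0.6]
[ -9.1 182.7   0.6] [-0.  -0.1  6.6]
[ -9.2 182.8 116.6] [-0.  -0.1  6.6]
(array([528.16936608,  87.84837928]), np.float64(0.2884453391154644))
```

View pics/a5_top.png

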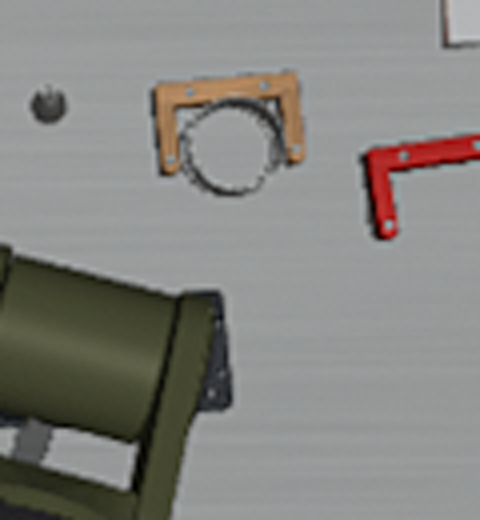

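View pics/a5_scene.png

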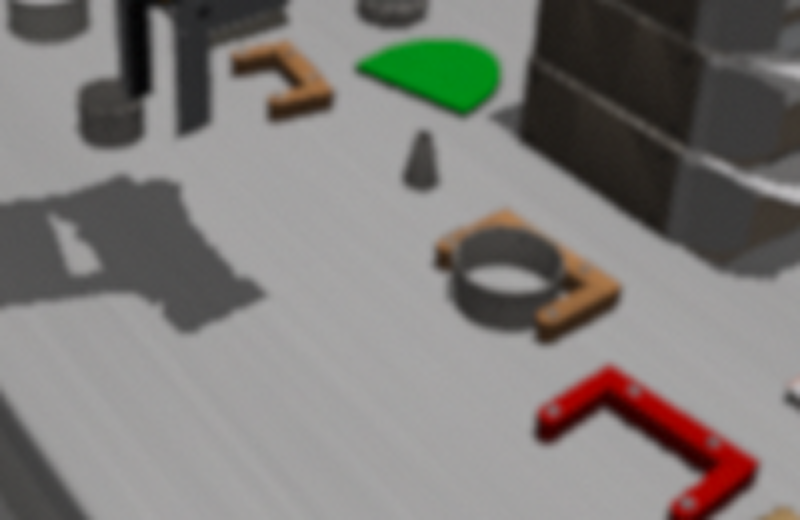

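The big ring (zoomed top 232,147) sits in the wide dock with its rim at the back bar. Next, the small one.

Emit:
move_arm:
  deltas:
    - [[-3,30,0],[0,0,2],-0.23]
    - [[-5,65,0],[0,0,4],-0.23]
    - [[-7,100,0],[0,0,6],-0.23]
    - [[-9,135,0],[0,0,6.5],-0.23]
    - [[-9,165,0],[0,0,6.5],-0.23]
    - [[-9,183,5],[0,0,6.5],-0.23]
    - [[-9,183,30],[0,0,6.5],-0.23]
    - [[-9,183,60],[0,0,6.5],-0.23]
    - [[-9,183,80],[0,0,6.5],-0.23]
    - [[-9,183,80],[0,0,6.5],-0.23]

```text
t: 8.45
tool_pos: [474.8, 90.6, 68.4]
tool_rot: [-0.052, -3.136, 0.002]
wrist_force: [-0.9, -0.1, 0.8]
width: 0.385
```

```bash
python3 look.py a6 220,130,340,260 top scene;python3 -c "
from tgt import *
show((476,91,34,-2))"; python3 - <<'E'
import pickle
from fit import *
print(fit([pickle.load(open('a6_top.pkl','rb'))],35,[650,-222],26))
print(fit([pickle.load(open('a5_scene.pkl','rb'))],35,[650,-222],24))
E
```

```text
t 8.6 pos [476.2  90.9  71.1] thx 178.1 zax [-0.001 -0.001 -1.   ] w 0.387 F [ 0.5 -0.4  0.7]
t 8.6 pos [476.2  90.9  71.1] thx 178.1 zax [-0.001 -0.001 -1.   ] w 0.387 F [ 0.5 -0.4  0.7]
[ 0.2  0.1 37.1] [-0.  -0.1  0.1]
(array([ 650.3836733 , -222.48678175]), np.float64(0.6934512926422152))
(array([ 651.96342088, -221.57731664]), np.float64(0.8102959617468036))
```

View pics/a6_top.png

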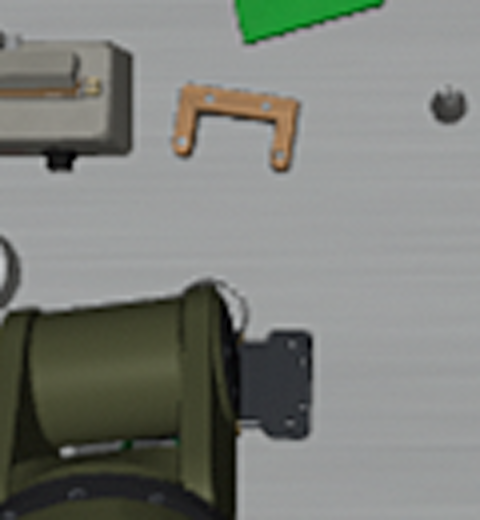

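View pics/a6_scene.png

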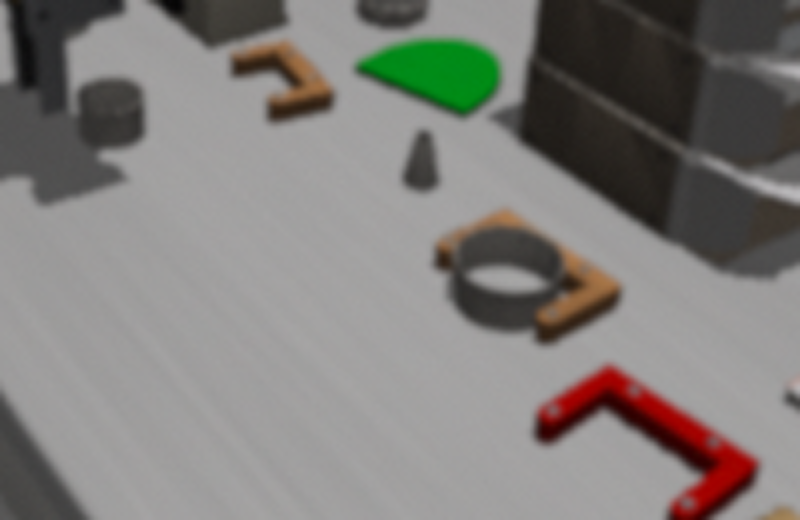

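The big ring fits at (650.4, −222.5), which is the dock origin. The fingers are now behind the small steel ring, with the green one well clear behind them. Descending and pushing.

Emit:
move_arm:
  deltas:
    - [[0,0,20],[0,0,0],-0.23]
    - [[0,0,34],[0,0,0],-0.23]
    - [[0,0,37],[0,0,0],-0.23]
    - [[-6,0,37],[0,0,0],-0.23]
    - [[-12,0,37],[0,0,0],-0.23]
    - [[-18,0,37],[0,0,0],-0.23]
    - [[-24,0,37],[0,0,0],-0.23]
    - [[-30,0,37],[0,0,0],-0.23]
    - [[-37,0,37],[0,0,0],-0.23]
    - [[-44,0,37],[0,0,0],-0.23]
    - [[-51,0,37],[0,0,0],-0.23]
    - [[-55,0,37],[0,0,0],-0.23]

```text
t: 9.75
tool_pos: [531.8, 89.0, 34.0]
tool_rot: [-0.052, -3.14, 0.001]
wrist_force: [-1.7, 0.0, 1.3]
width: 0.384
```

```bash
python3 look.py a7 220,130,340,260 top scene; python3 - <<'E'
from tgt import *
o,r,th=st();h=np.radians(th-180);t=o['tool_pos'];c=t[:2]+26.8*np.array([np.cos(h),np.sin(h)]);print(c)
import subprocess; subprocess.run(["python3","ov.py","a7_scene.pkl","pics/a7ov.png",f"26,{c[0]},{c[1]}","0,652.9,75.5,-.157"])
D=np.array([653,75.6]);u=np.array([np.cos(.157),-np.sin(.157)])
out=[]
for s,hh in((-70,-3),(-60,-6),(-50,-9),(-40,-9),(0,-9)):
    p=D+s*u-26.8*np.array([np.cos(np.radians(hh)),np.sin(np.radians(hh))]); out.append((*p,34,hh))
show(*out)
E
```

```text
t 9.8 pos [531.6  89.   34. ] thx 178.1 zax [-0.001 -0.001 -1.   ] w 0.384 F [-0.1 -0.  -0. ]
[558.38242756  88.11927928]
t 9.8 pos [531.6  89.   34. ] thx 178.1 zax [-0.001 -0.001 -1.   ] w 0.384 F [-0.1 -0.  -0. ]
[-25.5  -0.2  -0.1] [-0.  -0.   1.1]
[-35.5  -0.   -0.1] [-0.  -0.   4.1]
[-45.6   0.1  -0.1] [-0.  -0.   7.1]
[-55.5  -1.1  -0.1] [-0.  -0.   7.1]
[-95.2  -6.1  -0.1] [-0.  -0.   7.1]
```

View pics/a7ov.png

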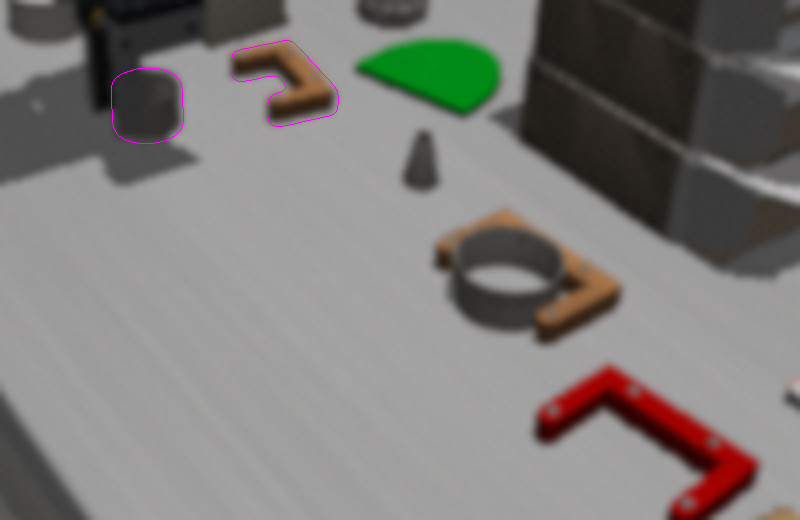

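View pics/a7_top.png

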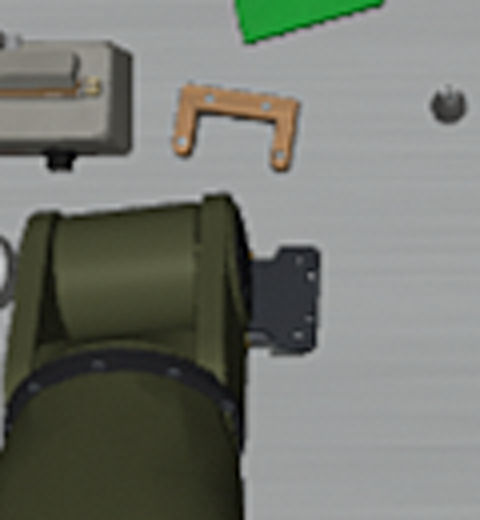

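The outline sits on the small ring (zoomed 148,105), so it is cradled as computed. Continuing to the mouth and turning onto the dock axis.

Emit:
move_arm:
  deltas:
    - [[-6,0,0],[0,0,0],-0.23]
    - [[-12,0,0],[0,0,0],-0.23]
    - [[-18,0,0],[0,0,0],-0.23]
    - [[-25,0,0],[0,0,1],-0.23]
    - [[-30,0,0],[0,0,2.5],-0.23]
    - [[-35,0,0],[0,0,4],-0.23]
    - [[-40,0,0],[0,0,5.5],-0.23]
    - [[-45.5,0,0],[0,0,7],-0.23]
    - [[-50,-0.5,0],[0,0,7],-0.23]
    - [[-54,-1,0],[0,0,7],-0.23]
    - [[-56,-1,0],[0,0,7],-0.23]

```text
t: 10.95
tool_pos: [587.9, 86.0, 33.9]
tool_rot: [-0.243, -3.131, 0.001]
wrist_force: [-0.3, 1.0, 0.3]
width: 0.385
```

```bash
python3 look.py a8 220,130,340,260 scene; python3 - <<'E'
from tgt import *
o,r,th=st();h=np.radians(th-180);t=o['tool_pos'];c=t[:2]+26.8*np.array([np.cos(h),np.sin(h)]);print(c)
import subprocess; subprocess.run(["python3","ov.py","a8_scene.pkl","pics/a8ov.png",f"26,{c[0]},{c[1]}","0,652.9,75.5,-.157"])
D=np.array([653,75.6]);u=np.array([np.cos(.157),-np.sin(.157)]); d=c-D; print("dock frame",d@u,d@[-u[1],u[0]])
E
```

```text
t 11.0 pos [588.   86.1  33.9] thx 171.1 zax [-0.001 -0.001 -1.   ] w 0.382 F [ 0.6  0.1 -0.2]
[614.43428899  81.94093284]
dock frame -39.08282512195848 0.23297133139028653
```

View pics/a8ov.png

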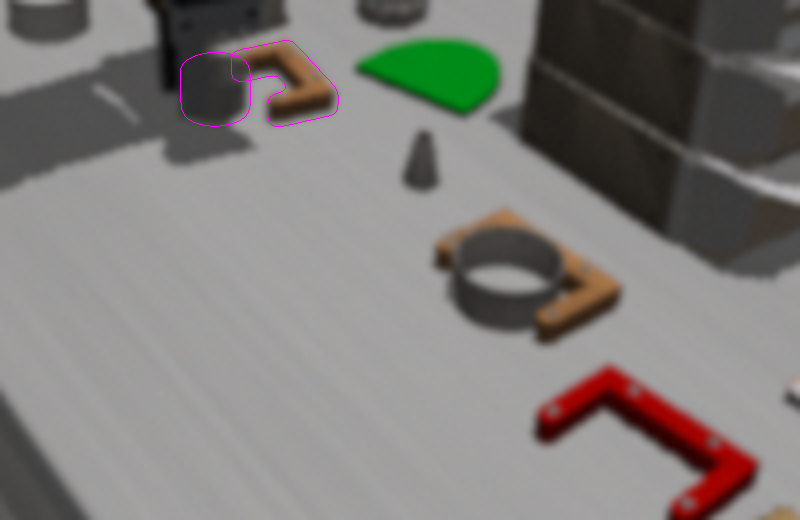

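Emit:
move_arm:
  deltas:
    - [[-4,0,0],[0,0,0],-0.23]
    - [[-8,0,0],[0,0,0],-0.23]
    - [[-12,0,0],[0,0,0],-0.23]
    - [[-16,0,0],[0,0,0],-0.23]
    - [[-20,0,0],[0,0,0],-0.23]
    - [[-24,0,0],[0,0,0],-0.23]
    - [[-28,0,0],[0,0,0],-0.23]
    - [[-31,0,0],[0,0,0],-0.23]
    - [[-34,0,0],[0,0,0],-0.23]
    - [[-35,0,0],[0,0,0],-0.23]

```text
t: 12.0
tool_pos: [622.8, 80.6, 33.9]
tool_rot: [-0.244, -3.132, 0.001]
wrist_force: [-0.9, 0.5, -0.5]
width: 0.386
```

```bash
python3 look.py a9 220,130,340,260 scene
```

```text
t 12.1 pos [622.7  80.6  33.8] thx 171.1 zax [-0.001 -0.001 -1.   ] w 0.385 F [-0.4  0.1  0.7]
```

View pics/a9_scene.png

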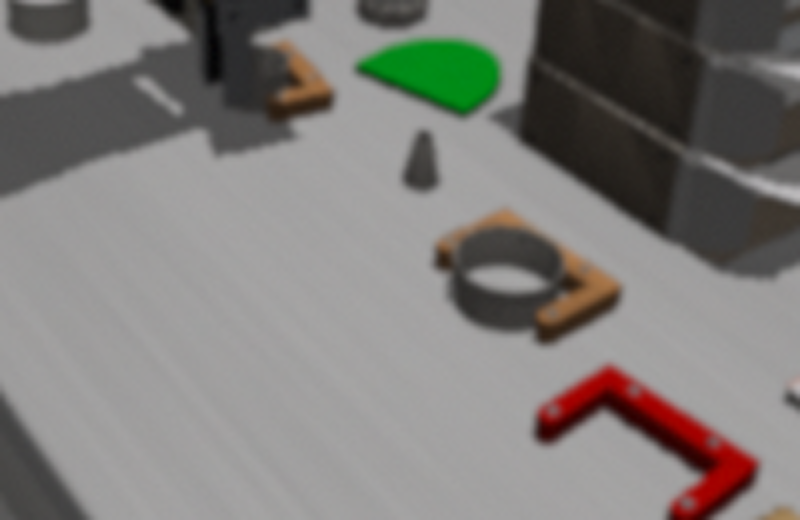

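The small ring is inside the narrow dock with no force yet. Inching it home.

Emit:
move_arm:
  deltas:
    - [[-1.5,0,0],[0,0,0],-0.23]
    - [[-3,0,0],[0,0,0],-0.23]
    - [[-4,0,0],[0,0,0],-0.23]
    - [[-4,0,0],[0,0,0],-0.23]

```text
t: 12.45
tool_pos: [626.8, 80.0, 33.8]
tool_rot: [-0.244, -3.132, 0.001]
wrist_force: [-0.7, -0.4, -0.4]
width: 0.386
```

Emit:
move_arm:
  deltas:
    - [[-1,0,0],[0,0,0],-0.23]
    - [[-2,0,0],[0,0,0],-0.23]
    - [[-2,0,0],[0,0,0],-0.23]

```text
t: 12.75
tool_pos: [627.6, 79.9, 33.6]
tool_rot: [-0.243, -3.128, 0.001]
wrist_force: [-9.8, 0.8, 4.7]
width: 0.385
```

The same contact signature appears (−9.8 N, stalled at x=627.6, ring centre about 654 against 653 expected). Backing out straight, staying clear of the green ring, then lifting.

Emit:
move_arm:
  deltas:
    - [[3,0,0],[0,0,0],-0.23]
    - [[10,0,0],[0,0,0],-0.23]
    - [[22,0,0],[0,0,0],-0.23]
    - [[36,0,0],[0,0,0],-0.23]
    - [[46,0,-5],[0,0,0],-0.23]
    - [[50,0,-30],[0,0,0],-0.23]
    - [[60,-10,-70],[0,0,0],-0.23]
    - [[90,-40,-105],[0,0,0],-0.23]
    - [[130,-70,-130],[0,0,0],-0.23]
    - [[170,-100,-140],[0,0,0],-0.23]
    - [[200,-120,-140],[0,0,0],-0.23]
    - [[230,-130,-140],[0,0,0],-0.23]

```text
t: 13.95
tool_pos: [378.7, -13.9, 175.3]
tool_rot: [-0.245, -3.13, 0.002]
wrist_force: [0.4, -0.6, 0.2]
width: 0.383
```

```bash
python3 look.py b1 240,130,440,260 top scene; python3 - <<'E'
import pickle
from fit import *
T=pickle.load(open('b1_top.pkl','rb'))
cv2.imwrite("pics/b1_full.png",T["img"])
for k,p,H in((26,[653,76],17),(35,[650,-222],24)):print(fit([T],k,p,H))
d=cv2.absdiff(T["img"],pickle.load(open('s0.pkl','rb'))["top"]["img"]).max(2)
cv2.imwrite("pics/b1_diff.png",np.clip(d.astype(int)*4,0,255))
E
python3 ov.py b1_top.pkl pics/b1ov.png 26,652.9,75.5 35,650.5,-222.6
```

```text
t 14.1 pos [378.3 -13.4 175.2] thx 171.0 zax [-0.003 -0.001 -1.   ] w 0.385 F [0.1 0.  0.2]
(array([652.81336312,  74.82667845]), np.float64(0.6363553616722332))
(array([ 650.38701108, -222.52147036]), np.float64(0.6890269763801773))[ WARN:0@2.001] global loadsave.cpp:1063 imwrite_ Unsupported depth image for selected encoder is fallbacked to CV_8U.
```

View pics/b1_top.png

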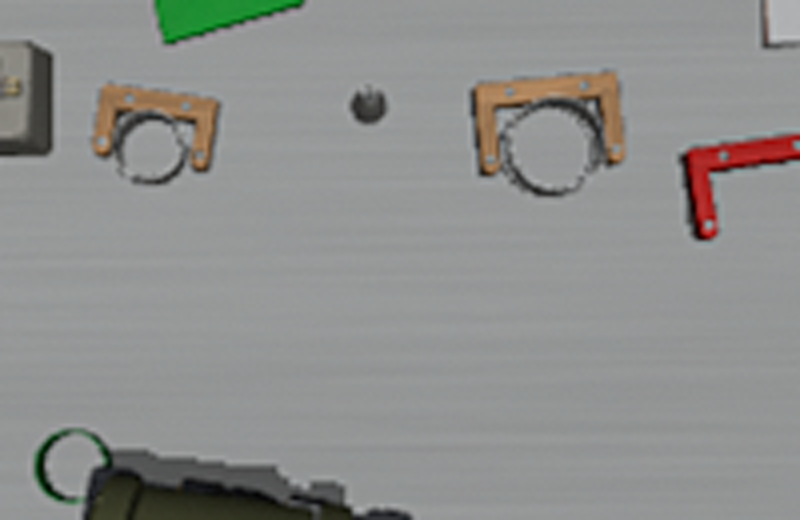

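View pics/b1_diff.png

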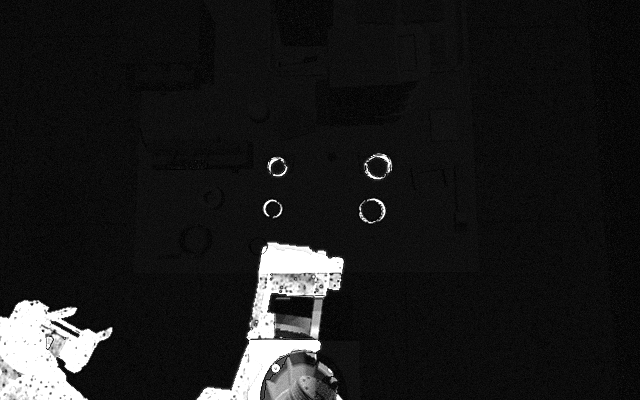

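View pics/b1_scene.png

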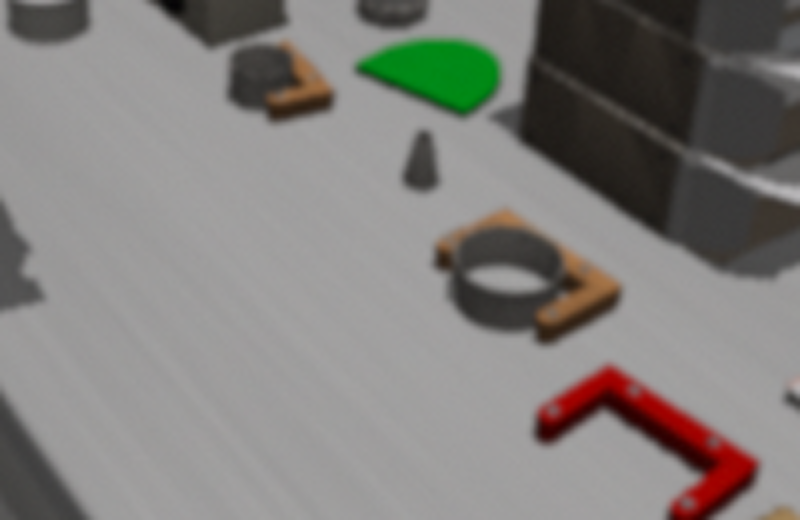

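Both ring fits land within 0.4 mm of their dock origins. The difference image shows that only the two cutters and the arm have moved. Handing in.

```bash
python3 -c "
from workcell import ctrl
print(ctrl.job_done()); o=ctrl.observe(); print(o['t'],o['wrist_force'])"
```

```text
the job is handed in; nothing more can be done
None
the job is handed in; nothing more can be done
```

Both steel cutters are home: the big one in the wide wooden block and the small one in the narrow block. I pushed each along the table with half-open fingers cradling its back. I then backed the arm clear and handed the job in at about 14 s.

- **Contact:** each push ended against the back of its block, with the tool stalling at about 10 N in the push direction.
- **Final top-view fits:** the big ring is at (650.4, −222.5) against its dock at (650.5, −222.8). The small ring is at (652.8, 74.8) against its dock at (652.8, 75.0).
- **Other things:** comparing the first and last top pictures, only the two cutters and the arm had changed. The arm partly hid the green ring in the last picture.
- **Disagreement:** in the scene camera, fits of the docks and the small ring came out 4 to 10 mm off the top-view fits. For the docks I put this down to their dark side faces, and I relied on the top view, which the contacts confirmed to about 1 mm.

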